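# Put the drying chopping board away in the board rack

## Robot

A 7-joint arm with a two-finger parallel gripper is mounted at the origin on the work surface. World frame = base frame: x ahead of the robot, y to its left, z up, the work surface at z = 0. Lengths are in m, angles in rad, forces in N, time in s.
With the tool pointing down it reaches from about 0.4 to 0.875 m from the base axis. Payload 19.3 kg.
Tool frame: the origin (TCP) lies on the centre line of the jaws, within the pads' length; the fingertips stand 14 mm ahead of it and the grasp point (between the pads) lies 5 mm behind it; z points along the fingers, y is the line along which they close (so a half turn about z gives the same grasp; the last joint's range is limited). The gripper opens to 85 mm and grips with 20 to 120 N. Pads are 22 mm wide; open, the fingers measure 114 mm over their backs; the gripper's body (76 mm by 85 mm) begins 54 mm behind the grasp point. The pads swing forward as they close: fully open they stand 13 mm farther back than shut.
Start: joints at [1.276, 0.521, -0.036, 1.599, 0.021, 1.021, -0.113], TCP at [0.139, -0.609, 0.22] pointing down, gripper open.
Joint ranges: [-2.91, 2.91], [-0.3, 2.13], [-1.5, 1.42], [0.17, 2.43], [-1.26, 4.41], [0.16, 1.93], [-2.52, 2.52]. Speed limits (rad/s): [1.89, 1.89, 2.39, 2.39, 3.01, 3.01, 3.01].

## Interface

Orientations are given as [roll, pitch, yaw] about the fixed x, y, z axes, in that order (R = Rz(yaw) Ry(pitch) Rx(roll)).
In Python, from workcell import bot, grab_frame, regions_of gives the robot as it stands. The module is installed in compiled form; this text tells all that it offers.
- The arm moves only by the tool play_rows, never from a script. Its argument "plan" is a list of rows, each a list of 3 entries, a list of its own where there are three numbers: the shift along the tool's x, y, z in units of 2.5 cm (1.0 is 2.5 cm), then the turn, a rotation vector about the tool's x, y, z in units of 0.15 rad (1.0 is 0.15 rad), then the closure, from -1 (fully open) to 1 (shut). In form: [[[tx, ty, tz], [rx, ry, rz], jaw], ...]. A call has 1 to 20 rows; each row shifts and turns the commanded pose from where the row before left it, along the tool's axes as they then stand; what a row does not reach is not made up. A row lasts 1/8 s, in which the tool goes at most 62.5 mm and 10.7 degrees, less where a joint would pass 70% of its speed; a pose out of reach is approached as far as the arm can. A call with a number of a shift or a turn outside -1 to 1 is refused whole. A call with a gripper value outside its range is refused whole. The fingers move at their own pace and stop on an object; "newtons" is the grip in N (left out, the last holds). Time passes only in rows, so rows that do not move let the fingers close. It gives the time, the measured TCP pose, the force, the opening and the grip force at its end, in the units of the state.
- bot.observe(): the state, without advancing time (a new reading comes with each control period).
- grab_frame(name): name is "scene" or "top" or "wrist"; returns a dict with "pixels" (480x640x3 uint8, red, green, blue), "depth" (480x640 float32, m along the optical axis (not along the pixel's ray), 0 where there is no reading), "camera_matrix" (3x3 intrinsics, pixels), "R" (3x3) and "t" (3): a world point X has camera coordinates R X + t. Camera axes: x right, y down, z forward; pixel columns grow to the right and rows downward; lengths in m; the calibration is good to about 2 mm. The wrist camera is an equidistant fisheye: a pixel r from the principal point sees the ray r / f radians off the axis. A picture is of the moment at which its call begins.
- bot.job_done(): hands the job in; it is judged then, once.
Trained networks look in the newest picture that a camera, given by its name, has taken for a name from the list of things; names that differ only in an ending like _2 or _b are one class to them, and where a whole thing is asked for, a point or a joint stands for the part that bears it (a point fixed in the world has none). Each returns a list of dicts, best first, with "p" (0 to 1); they miss things now and then, are a little off and sometimes report something else, mostly with a low value. They report only what shows in the picture. A call takes as long as a camera call. They do not tell look-alikes from the thing itself.
- regions_of(thing, camera): "mask" (480x640 bool, what is visible of it) and "box" ([left, top, right, bottom] in pixels, round what is visible of it).
The state is a dict: "clock": time; "qpos": joint angles; "qd": joint speeds; "joint_efforts": joint torques, N m; "position": TCP position; "tool_rot": TCP orientation; "force": force on the tool from outside, world axes, zero at the start; "moment": the same for the moment, N m; "grip_width": finger opening in m; "finger_force": force on a finger pad.
Only numpy, scipy, OpenCV 4.12 (cv2) and the standard library are available. Lean on these libraries where they do the work, as an engineer would, in place of code of your own. Each camera call takes 0.05 s, during which the arm holds its last target. There are 200 camera calls.

## Task

Put the bamboo board that is drying against the fruit crate away in the black wire rack: stand it on its long edge, end first from the rack's open front, in the empty slot right beside the dark wooden board. Let go of it there and push it in until it is fully home against the stop bars at the back. Do not drop the board, and leave the dark board, the baking sheet and everything else on the counter where they are.

Things in the scene. Friction and masses are not known exactly. Their poses are not given: they have to be found in the camera images.
- bamboo_board: Pale bamboo board, 180 long (its x) x 16 thick (y) x 120 high (z) mm, about 0.25 kg, loose; origin at its centre. It starts on its long edge, leaning back about 15 degrees from upright on the crate's rim, its z pointing up along the board, its y towards the crate, its -x end towards the robot. Alike end for end and top for bottom.
- crate: Low wooden fruit crate with lemons and limes, fixed, 260 (x) x 160 (y) mm, rim 62 mm above the counter, fruit no higher than the rim; origin at the centre of its underside. The board leans on the rim of its -y side.
- rack: Black steel wire rack, fixed, 176 (x) x 140 (y) x 135 (z) mm; origin at the centre of its underside; x points into the slots, from the open front (robot's side) to the back. Floor plate top 6 mm up. Five upright wire loops (5 mm wire, 135 high) at y = -64, -32, 0, 32, 64 make four slots, 27 mm clear, centred at y = -48, -16, 16, 48; the outer two are occupied, the inner two empty.
- rack_front (a point): Middle of the rack's open front, at floor-plate height: the front faces of the wire loops (rack x = -82.5 mm). The fingers do not fit between the loops.
- rack_stop (a point): Middle of the stop at the back, at floor-plate height: inner faces of the two cross bars (rack x = 80 mm; bars 35 and 90 mm up). Home, the bamboo board's far end touches them, its centre is at rack x = -10 mm and its near end stands about 18 mm out of the rack's front.
- dark_board: Dark walnut board standing on edge in one of the two outer slots (y = +48 or -48 in the rack's frame), 160 (x) x 16 (y) x 110 (z) mm, loose; origin at its centre. The bamboo board goes in the inner slot next to it.
- baking_sheet: Small aluminium baking sheet standing on edge in the other outer slot, 160 (x) x 14 (y) x 120 (z) mm, loose; origin at its centre.
- bowl: White bowl, 140 across, 60 high, loose, on the counter; origin at the centre of its underside.
- mug: Blue mug, 80 across, 95 high, handle to its +y, loose; origin at the centre of its underside.
- spice_jar: Amber spice jar with red cap, 46 across, 95 high, loose; origin at the centre of its underside.
- pepper_mill: Dark wooden pepper mill, 58 across, 142 high, loose; origin at the centre of its underside.
Mind the look-alikes: they are no part of the job. Of the things that look like the dark_board, the largest one is meant.

How it is judged:
By the outcome, as a careful person would: the job done as asked, in the order asked, and still so for the second after the job is handed in, with the robot touching nothing.
It also fails if it takes over 48 s, if anything falls off the work surface, if the arm or the gripper's body presses on something with over 40 N, if the wrist force passes 120 N, or if a joint passes its speed limit or range.

## Working session

There is one attempt and no reset: what is moved stays moved. The work goes in short steps, Python scripts to look and compute and a tool call to move; the robot and the scene stay as the last step left them, time stands still between calls to the robot, and variables do not carry over. Pictures are saved under pics/ and viewed, at most 10 in all, crops included, and the job is handed in when it is done.

Besides the shell and the picture viewer there is one more tool, called after "Request:" as name(argument=value, ...) on one line, values as JSON. play_rows: Moves the arm, as the interface text tells. Its arguments: {"type":"object","properties":{"plan":{"type":"array"},"newtons":{"type":"number"}},"required":["plan"]}

```bash
mkdir -p pics; cat > h.py <<'E'
import numpy as np, cv2
from workcell import bot, grab_frame, regions_of
def pts(f,mask=None):
    d=f["depth"]; K=f["camera_matrix"]
    m=(d>0) if mask is None else (mask&(d>0))
    v,u=np.nonzero(m); z=d[v,u]
    c=np.stack([(u-K[0,2])/K[0,0]*z,(v-K[1,2])/K[1,1]*z,z],1)
    return (c-f["t"])@f["R"], u, v
def save(f,n): cv2.imwrite("pics/"+n,f["pixels"][:,:,::-1])
E
python3 - <<'E'
from h import *
np.set_printoptions(precision=3,suppress=True)
print(bot.observe())
for c in ["scene","top"]:
    f=grab_frame(c); save(f,c+"0.png"); np.savez(c+"0.npz",**f)
    print(c,f["camera_matrix"].tolist(),(-f["R"].T@f["t"]),f["R"][2])
    for t in ["bamboo_board","crate","rack","dark_board","baking_sheet","bowl","mug","spice_jar","pepper_mill"]:
        for r in regions_of(t,c):
            P,_,_=pts(f,r["mask"])
            print(t,round(r["p"],2),np.round(r["box"]).tolist(),np.percentile(P,[3,50,97],axis=0).round(3).tolist() if len(P) else None)
E
```

```text
{'clock': 0.0, 'qpos': array([ 1.276,  0.522, -0.036,  1.6  ,  0.021,  1.021, -0.113]), 'qd': array([-0.001,  0.002, -0.   , -0.001,  0.001, -0.001,  0.001]), 'joint_efforts': array([ -0.   , -92.711,   1.98 , -36.993,   0.018,   0.008,  -0.   ]), 'position': array([ 0.139, -0.609,  0.219]), 'tool_rot': array([-3.14 ,  0.   ,  0.225]), 'force': array([-0.072, -1.348,  0.198]), 'moment': array([-0.017,  0.009, -0.005]), 'finger_force': 0.0, 'grip_width': 0.08537663624356702}
scene [[497.4593742511939, 0.0, 320.9697323393756], [0.0, 497.4593742511939, 241.16607090953093], [0.0, 0.0, 1.0]] [ 1.37  -0.567  0.931] [-0.6    0.422 -0.68 ]
bamboo_board 0.82 [362.0, 138.0, 404.0, 201.0] [[0.367, 0.269, 0.007], [0.462, 0.296, 0.067], [0.539, 0.327, 0.118]]
crate 0.93 [387.0, 143.0, 452.0, 215.0] [[0.368, 0.285, 0.005], [0.547, 0.402, 0.044], [0.622, 0.475, 0.062]]
rack 0.69 [248.0, 249.0, 325.0, 343.0] [[0.607, -0.286, 0.002], [0.726, -0.204, 0.007], [0.794, -0.142, 0.134]]
dark_board 0.96 [184.0, 234.0, 200.0, 291.0] [[0.407, -0.351, 0.002], [0.468, -0.328, 0.057], [0.504, -0.296, 0.079]]
dar
[... 1750 characters left out ...]
9, 0.155, 0.081]]
baking_sheet 0.76 [358.0, 168.0, 391.0, 237.0] [[0.635, -0.174, 0.006], [0.705, -0.148, 0.125], [0.782, -0.122, 0.129]]
bowl 0.56 [250.0, 172.0, 310.0, 231.0] [[0.658, 0.023, 0.001], [0.722, 0.087, 0.024], [0.777, 0.145, 0.061]]
mug 0.57 [164.0, 173.0, 214.0, 210.0] [[0.696, 0.259, 0.001], [0.736, 0.307, 0.042], [0.771, 0.348, 0.095]]
mug 0.37 [481.0, 238.0, 523.0, 268.0] [[0.581, -0.48, -0.001], [0.604, -0.447, 0.096], [0.636, -0.434, 0.142]]
spice_jar 0.56 [486.0, 293.0, 519.0, 306.0] [[0.474, -0.475, 0.02], [0.494, -0.448, 0.091], [0.512, -0.437, 0.098]]
pepper_mill 0.58 [480.0, 240.0, 523.0, 266.0] [[0.583, -0.476, 0.011], [0.604, -0.446, 0.117], [0.627, -0.434, 0.142]]
```

View pics/scene0.png

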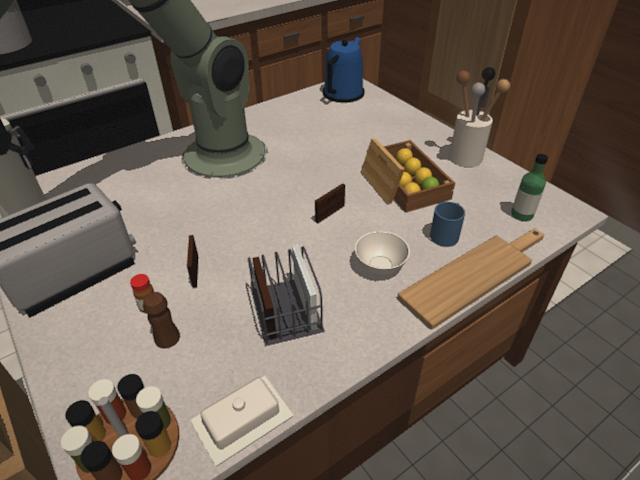

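View pics/top0.png

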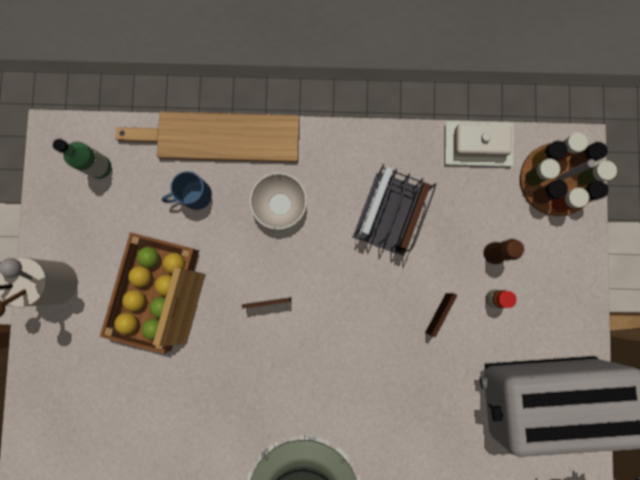

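```bash
python3 - <<'E'
from h import *
np.set_printoptions(precision=4,suppress=True)
F={c:dict(np.load(c+"0.npz")) for c in ["scene","top"]}
f=F["scene"]; cv2.imwrite("pics/crop_dark.png",cv2.resize(f["pixels"][175:355,170:360,::-1],None,fx=3,fy=3,interpolation=cv2.INTER_CUBIC))
def line(Q):
    vx,vy,x,y=cv2.fitLine(Q.astype(np.float32),cv2.DIST_HUBER,0,.005,.001).ravel()
    s=np.sign(vx); vx,vy=vx*s,vy*s
    t=(Q-[x,y])@[vx,vy]
    a,b=np.percentile(t,[1,99]); d=np.array([vx,vy]);o=np.array([x,y])
    return np.degrees(np.arctan2(vy,vx)),o+a*d,o+b*d,b-a
for c in F:
    f=F[c]; P,u,v=pts(f); n=P
    # bamboo: box region, colour free
    m=(P[:,0]>.34)&(P[:,0]<.56)&(P[:,1]>.24)&(P[:,1]<.36)
    B=P[m]
    top=B[(B[:,2]>.1)]
    print(c,"bamboo top",len(top),line(top[:,:2]),np.percentile(top[:,2],[50,95,99]))
    # face plane: ransac on z .02-.1
    Q=B[(B[:,2]>.015)&(B[:,2]<.125)]
    rng=np.random.default_rng(0);best=0
    for _ in range(500):
        a,b,d=Q[rng.choice(len(Q),3,False)]; k=np.cross(b-a,d-a); k/=np.linalg.norm(k)+1e-12
        i=abs((Q-a)@k)<.003
        if abs(k[2])<.6 and i.sum()>best: best=i.sum();I=i
    I=Q[I];o=I.mean(0);k=np.linalg.svd(I-o)[2][2];k*=np.sign(k[1])
    ax=np.array([k[1],-k[0],0]);ax/=np.linalg.norm(ax)
    up=np.cross(ax,k); 
    print(" face",best,len(Q),o,k,"lean",np.degrees(np.arcsin(-k[2])),"yaw",np.degrees(np.arctan2(ax[1],ax[0])),
      "ext x",np.percentile((I-o)@ax,[0.5,99.5]),"up",up,np.percentile((I-o)@up,[.5,99.5]))
    # rack
    m=(P[:,0]>.57)&(P[:,0]<.82)&(P[:,1]>-.32)&(P[:,1]<-.08)
    R=P[m]
    hist=np.histogram(R[:,2],bins=np.arange(0.05,.15,.005));print(" rackz",hist[0])
    for nm in ["dark_board","baking_sheet"]:
        pass
    lo={"dark":(.108,.1195),"hi":(.121,.145)}
    for kx,(a,b) in lo.items():
        S=R[(R[:,2]>a)&(R[:,2]<b)]; 
        np.save(f"{c}_{kx}.npy",S)
        rr=np.radians(-21); w=S[:,:2]@np.array([[np.cos(rr),-np.sin(rr)],[np.sin(rr),np.cos(rr)]])
        print(" ",kx,len(S),"lat hist",np.histogram(w[:,1],bins=np.arange(-.04,.16,.005))[0],"x",np.percentile(w[:,0],[1,99]))
E
```

```text
scene bamboo top 384 (np.float32(-12.660012), array([0.365 , 0.3293]), array([0.5401, 0.2899]), np.float64(0.17948333909200223)) [0.1133 0.1194 0.1215]
 face 1106 1709 [0.4551 0.2968 0.0688] [ 0.2109  0.9412 -0.2639] lean 15.300169638184956 yaw -12.62724948310904 ext x [-0.097   0.0866] up [0.0577 0.2575 0.9646] [-0.0551  0.0532]
 rackz [ 70  64  64  77  69  50  41  95 135  70  91  84 265 260 237 217 454  53
   0]
  dark 558 lat hist [  0   0   0   0   0   0   1   3   9  80 127 127  76   4   8   2   0   0
   0   3   6   5   0   0   0   0   3  12  40  23   8   8   3   6   4   0
   0   0   0] x [0.6422 0.8078]
  hi 943 lat hist [  0   0   0   0   0   0   2  73  45   0   0   0   0  36  84   5   0   0
   0  11  84  24   0   0   0   1  58  59  42 115 116  69  22  88   9   0
   0   0   0] x [0.6418 0.8021]
top bamboo top 879 (np.float32(-12.397282), array([0.3673, 0.3357]), array([0.54  , 0.2977]), np.float64(0.1768608077076151)) [0.1158 0.1206 0.1223]
 face 1904 2925 [0.45   0.3023 0.0724] [ 0.213   0.9403 -0.2652] lean 15.381716721893802 yaw -12.765182088739342 ext x [-0.089   0.0897] up [0.0586 0.2587 0.9642] [-0.0591  0.0521]
 rackz [ 13  12  14  13  13  14  16  39  71  26  40  24 211 312 209 342 480 167
   1]
  dark 521 lat hist [  0   0   0   0   0   0   0   1   2  17 127 142 152  61   2   2   0   0
   0   0   4   0   0   0   0   0   1   2   0   3   1   1   0   3   0   0
   0   0   0] x [0.6391 0.8005]
  hi 1185 lat hist [  0   0   0   0   0   0   0  20 113  21   0   1   0   2  91  61   0   0
   0   0  38 105   7   0   0   0   7 111  34  87 152 143  41  68  83   0
   0   0   0] x [0.6413 0.7992]
```

View pics/crop_dark.png

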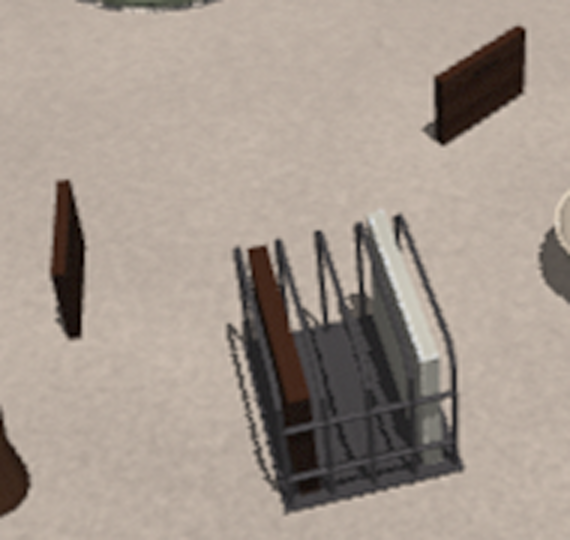

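The three dark boards are at scene pixels (193,262), (330,203) and (265,297). The first two are small ones standing on the counter, about 80 mm high. The third is the largest, about 160x110, and stands in the rack's outer slot, so it is the one meant. It is on the world -y side, so the target slot is rack y = -16 (if the rack's yaw is about -21°).

```bash
python3 - <<'E'
from h import *
from scipy.optimize import minimize
np.set_printoptions(precision=4,suppress=True)
W=np.array([-64,-32,0,32,64])/1e3
for c in ["scene","top"]:
    S=np.load(c+"_hi.npy"); S=S[S[:,2]>.124]
    def lat(p,Q): # rack coords
        r=p[0]; d=Q[:,:2]-p[1:3]; return d@[np.cos(r),np.sin(r)], d@[-np.sin(r),np.cos(r)]
    def cost(p):
        x,y=lat([p[0],.69-p[1]*np.sin(p[0]),-.195+p[1]*np.cos(p[0])],S)
        e=np.abs(y[:,None]-W).min(1); return np.minimum(e,.006).__pow__(2).sum()*1e4+ 0
    best=min((minimize(cost,[np.radians(a),o],method="Nelder-Mead") for a in (-26,-23,-20,-17) for o in np.arange(-.012,.013,.004)),key=lambda r:r.fun)
    r,o=best.x; p=[r,.69-o*np.sin(r),-.195+o*np.cos(r)]
    x,y=lat(p,S); e=np.abs(y[:,None]-W)
    k=e.min(1)<.005
    print(c,"yaw",np.degrees(r),"fun",best.fun,"n",len(S))
    xs=[]
    for i in range(5):
        s=k&(e.argmin(1)==i); 
        if s.sum()>5: xs.append(np.percentile(x[s],[1,99])); print("  wire",i,s.sum(),y[s].mean()*1e3,xs[-1])
    xc=np.median(np.mean(xs,1)); print(" rack centre",np.array(p[1:])+xc*np.array([np.cos(r),np.sin(r)]))
    D=np.load(c+"_dark.npy"); D=D[(D[:,2]<.119)]; x,y=lat([r,*(np.array(p[1:])+xc*np.array([np.cos(r),np.sin(r)]))],D)
    s=(y<-.034)&(y>-.062); print(" dark x",np.percentile(x[s],[1,99]),"y",np.percentile(y[s],[2,50,98]))
    # bars of floor plate front corner: points z 0.003..0.012
    f=dict(np.load(c+"0.npz")); P,_,_=pts(f); x,y=lat([r,*(np.array(p[1:])+xc*np.array([np.cos(r),np.sin(r)]))],P)
    s=(abs(y)<.03)&(P[:,2]>.003)&(P[:,2]<.01)&(abs(x)<.1); print(" floor x",np.percentile(x[s],[1,99]), P[s,2].mean())
    s=(abs(y)<.05)&(x<-.075)&(x>-.1)&(P[:,2]>.02)&(P[:,2]<.13); print(" front verts",s.sum(),np.percentile(x[s],[5,50,95]) if s.sum() else 0)
E
```

```text
scene yaw -19.006606444390393 fun 99.93277111913669 n 819
  wire 0 115 -63.80775201150213 [-0.0545  0.0856]
  wire 1 121 -31.905953120414555 [-0.0606  0.0868]
  wire 2 112 -0.04828758720068043 [-0.0568  0.0843]
  wire 3 113 31.8708721997703 [-0.0577  0.0873]
  wire 4 113 63.875969478357426 [-0.0574  0.0856]
 rack centre [ 0.7024 -0.2023]
 dark x [-0.0861  0.0739] y [-0.0557 -0.048  -0.04  ]
 floor x [-0.0907  0.082 ] 0.0054591931514286676
 front verts 212 [-0.0868 -0.0837 -0.077 ]
top yaw -19.171657544444294 fun 135.59815657436337 n 1070
  wire 0 147 -63.81488244485535 [-0.0661  0.0829]
  wire 1 147 -31.98205657662133 [-0.0659  0.0813]
  wire 2 149 0.03842993341946534 [-0.0686  0.0844]
  wire 3 146 31.910808157292657 [-0.0645  0.0832]
  wire 4 147 63.844719839627224 [-0.0663  0.0833]
 rack centre [ 0.6983 -0.1968]
 dark x [-0.0815  0.076 ] y [-0.0559 -0.0476 -0.04  ]
 floor x [-0.0879  0.0854] 0.005945859505311713
 front verts 149 [-0.0835 -0.0817 -0.076 ]
```

Request:
play_rows(plan=[[[1, 0, 0], [0, 0, -0.3], -0.2], [[1, 0, 0], [0, 0, -0.3], -0.2], [[1, 0, 0], [0, 0, -0.3], -0.2], [[1, 0, 0], [0, 0, -0.3], -0.2], [[1, 0, 0], [0, 0, -0.3], -0.2], [[1, 0, 0], [0, 0, -0.3], -0.2], [[1, 0, 0], [0, 0, -0.3], -0.2], [[1, 0, 0], [0, 0, -0.3], -0.2], [[1, 0, 0], [0, 0, -0.3], -0.2], [[1, 0, 0], [0, 0, -0.3], -0.2], [[1, 0, 0], [0, 0, -0.3], -0.2], [[1, 0, 0], [0, 0, -0.3], -0.2], [[1, 0, 0], [0, 0, -0.3], -0.2], [[1, 0, 0], [0, 0, -0.3], -0.2], [[1, 0, 0], [0, 0, -0.3], -0.2], [[1, 0, 0], [0, 0, -0.3], -0.2], [[1, 0, 0], [0, 0, -0.3], -0.2], [[1, 0, 0], [0, 0, -0.3], -0.2], [[1, 0, 0], [0, 0, -0.3], -0.2], [[1, 0, 0], [0, 0, -0.3], -0.2]])

```text
clock: 3.5
position: [0.5242, -0.3144, 0.2199]
tool_rot: [3.142, -0.0, 1.128]
force: [0.1, -0.6, 0.1]
grip_width: 0.0513
finger_force: 0.0
```

Request:
play_rows(plan=[[[1, 0, 0], [0, 0, -0.3], -0.2], [[1, 0, 0], [0, 0, -0.3], -0.2], [[1, 0, 0], [0, 0, -0.3], -0.2], [[1, 0, 0], [0, 0, -0.3], -0.2], [[1, 0, 0], [0, 0, -0.3], -0.2], [[1, 0, 0], [0, 0, -0.3], -0.2], [[1, 0, 0], [0, 0, -0.3], -0.2], [[1, 0, 0], [0, 0, -0.3], -0.2], [[1, 0, 0], [0, 0, -0.3], -0.2], [[1, 0, 0], [0, 0, -0.3], -0.2], [[1, 0, 0], [0, 0, -0.3], -0.2], [[1, 0, 0], [0, 0, -0.3], -0.2], [[1, 0, 0], [0, 0, -0.3], -0.2], [[1, 0, 0], [0, 0, -0.3], -0.2], [[1, 0, 0], [0, 0, -0.3], -0.2], [[1, 0, 0], [0, 0, -0.3], -0.2]])

```text
clock: 5.5
position: [0.5654, 0.0749, 0.2199]
tool_rot: [3.142, -0.0, 1.848]
force: [0.5, -0.3, 0.0]
grip_width: 0.0512
finger_force: 0.0
```

```bash
cat >> h.py <<'E'
from scipy.spatial.transform import Rotation as Ro
def tgt(yaw,lean):  # tool x=-ax, y=k, z=-up
    y,l=np.radians(yaw),np.radians(lean)
    ax=np.array([np.cos(y),np.sin(y),0]); nh=np.array([-np.sin(y),np.cos(y),0]); Z=np.array([0,0,1])
    up=np.cos(l)*Z+np.sin(l)*nh; k=np.cos(l)*nh-np.sin(l)*Z
    return np.stack([-ax,k,-up],1),ax,k,up
def todo(p,R):
    s=bot.observe(); C=Ro.from_euler("xyz",s["tool_rot"]).as_matrix()
    print("rot units",(Ro.from_matrix(C.T@R).as_rotvec()/.15).round(2),"| shift units in present axes",(C.T@(p-s["position"])/.025).round(2),"in target axes",(R.T@(p-s["position"])/.025).round(2))
    return s
E
python3 - <<'E'
from h import *
R,ax,k,up=tgt(-12.7,15.3)
c=np.array([.4516,.3056,.060]); g=c-.07*ax+.04*up-.005*up
print(g); s=todo(g+.07*up,R); print(s["qpos"].round(2))
E
```

```text
[0.38534298 0.32999884 0.09375951]
rot units [ 1.61 -0.95 -7.1 ] | shift units in present axes [12.43 -3.78  2.35] in target axes [ 9.27  9.41 -0.14]
[ 0.18  0.48 -0.57  1.73  0.3   1.02 -0.23]
```

Request:
play_rows(plan=[[[0, 0, 0], [0.2, -0.12, -0.89], -0.2], [[0, 0, 0], [0.2, -0.12, -0.89], -0.2], [[0, 0, 0], [0.2, -0.12, -0.89], -0.2], [[0, 0, 0], [0.2, -0.12, -0.89], -0.2], [[0, 0, 0], [0.2, -0.12, -0.89], -0.2], [[0, 0, 0], [0.2, -0.12, -0.89], -0.2], [[0, 0, 0], [0.2, -0.12, -0.89], -0.2], [[0, 0, 0], [0.2, -0.12, -0.89], -0.2], [[0.93, 0.94, 0], [0, 0, 0], -0.2], [[0.93, 0.94, 0], [0, 0, 0], -0.2], [[0.93, 0.94, 0], [0, 0, 0], -0.2], [[0.93, 0.94, 0], [0, 0, 0], -0.2], [[0.93, 0.94, 0], [0, 0, 0], -0.2], [[0.93, 0.94, 0], [0, 0, 0], -0.2], [[0.93, 0.94, 0], [0, 0, 0], -0.2], [[0.93, 0.94, 0], [0, 0, 0], -0.2], [[0.93, 0.94, 0], [0, 0, 0], -0.2], [[0.93, 0.94, 0], [0, 0, 0], -0.2]])

```text
clock: 7.75
position: [0.3879, 0.3469, 0.1576]
tool_rot: [-2.875, 0.001, 2.921]
force: [0.7, 1.0, -0.4]
grip_width: 0.0513
finger_force: 0.0
```

```bash
python3 - <<'E'
from h import *
np.set_printoptions(precision=4,suppress=True)
R,ax,k,up=tgt(-12.7,15.3)
c=np.array([.4516,.3056,.060]); g=c-.07*ax+.035*up
s=todo(g,R); print(s["clock"],s["qpos"].round(2))
f=grab_frame("wrist"); save(f,"w1.png"); print(f["camera_matrix"],f["R"],f["t"],(f["depth"]>0).mean())
rs=regions_of("bamboo_board","wrist"); K=f["camera_matrix"]
for r in rs:
    print(r["p"],r["box"])
r=rs[0]; v,u=np.nonzero(r["mask"]&(f["depth"]>0)); z=f["depth"][v,u]
x=(u-K[0,2])/K[0,0]; y=(v-K[1,2])/K[1,1]; th=np.hypot(x,y); q=np.where(th>1e-6,np.tan(th)/th,1)
P=(np.stack([x*q*z,y*q*z,z],1)-f["t"])@f["R"]
L=(P-c)@np.stack([ax,k,up],1); print("board-frame pct",np.percentile(L,[1,5,50,95,99],axis=0))
T=L[(L[:,2]>.05)]; print("top edge",len(T),np.percentile(T,[2,25,50,75,98],axis=0))
E
```

```text
rot units [0.   0.01 0.  ] | shift units in present axes [-0.05  0.02  2.64] in target axes [-0.05  0.02  2.64]
7.75 [-0.39  0.67 -0.78  1.72  0.55  1.25 -0.03]
[[371.6483   0.     321.4854]
 [  0.     371.6483 237.68  ]
 [  0.       0.       1.    ]] [[ 0.2122  0.941  -0.2634]
 [ 0.9509 -0.1368  0.2775]
 [ 0.2251 -0.3094 -0.9239]] [-0.3671 -0.3386  0.3335] 0.9960286458333333
0.67 [307.0, 190.5, 337.0, 408.8]
0.55 [333.1, 162.4, 570.2, 461.0]
board-frame pct [[-0.0915 -0.0079 -0.0445]
 [-0.0912 -0.0071 -0.0013]
 [-0.0503 -0.0002  0.059 ]
 [ 0.0231  0.0068  0.0601]
 [ 0.0326  0.0075  0.0605]]
top edge 4661 [[-0.0911 -0.0077  0.0572]
 [-0.0697 -0.0041  0.0587]
 [-0.0417 -0.0002  0.0591]
 [-0.0092  0.0036  0.0595]
 [ 0.0306  0.0072  0.0603]]
```

View pics/w1.png

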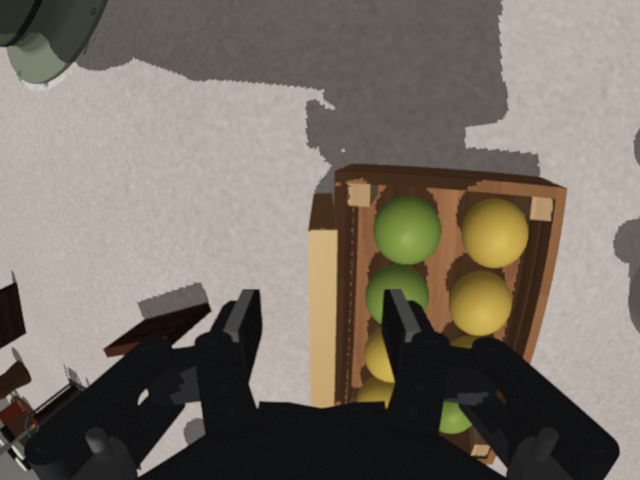

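The wrist view shows the board's pale top edge at (322,230)-(322,405), centred between the fingertips at columns 250 and 390. Its depth agrees with my estimate to about 1 mm, so I'm going down to grip.

Request:
play_rows(plan=[[[0, 0, 0.7], [0, 0, 0], -0.2], [[0, 0, 0.7], [0, 0, 0], -0.2], [[0, 0, 0.7], [0, 0, 0], -0.2], [[0, 0, 0.54], [0, 0, 0], -0.2], [[0, 0, 0], [0, 0, 0], 1], [[0, 0, 0], [0, 0, 0], 1], [[0, 0, 0], [0, 0, 0], 1], [[0, 0, 0], [0, 0, 0], 1], [[0, 0, 0], [0, 0, 0], 1]], newtons=100)

```text
clock: 8.98
position: [0.3854, 0.3291, 0.0946]
tool_rot: [-2.876, 0.001, 2.92]
force: [-0.6, 1.3, 6.9]
grip_width: 0.0132
finger_force: 98.9
```

Request:
play_rows(plan=[[[0, -0.13, -0.48], [0, 0, 0], 1], [[0, -0.26, -0.9], [0, 0, 0], 1], [[0, -0.26, -0.9], [0, 0, 0], 1], [[0, -0.26, -0.9], [0, 0, 0], 1], [[0, -0.26, -0.9], [0, 0, 0], 1], [[0, -0.26, -0.9], [0, 0, 0], 1], [[0, 0, 0], [0, 0, 0], 1]])

```text
clock: 9.85
position: [0.3851, 0.3275, 0.226]
tool_rot: [-2.878, 0.003, 2.919]
force: [-0.5, 0.4, -3.0]
grip_width: 0.0132
finger_force: 98.0
```

```bash
cat >> h.py <<'E'
RC=np.array([.6978,-.1987,0.]); RY=-19.1
E
python3 - <<'E'
from h import *
R,ax,k,up=tgt(RY,0)
# board centre rel TCP in target: +70..71.5 along ax, -.035 up
c=RC-.20*ax-.016*k; c[2]=.19
p=c-.0715*ax+.035*up
print(p); s=todo(p,R); print(s["clock"],s["qpos"].round(2),s["position"])
f=grab_frame("scene"); save(f,"s2.png")
E
```

```text
[ 0.43601088 -0.12497952  0.225     ]
rot units [-1.76  0.12  0.73] | shift units in present axes [ -5.98 -16.59   4.54] in target axes [ -7.85 -16.44   0.04]
9.85 [-0.33  0.57 -0.82  1.7   0.48  1.34  0.04] [0.38509803 0.32751702 0.2259688 ]
```

View pics/s2.png

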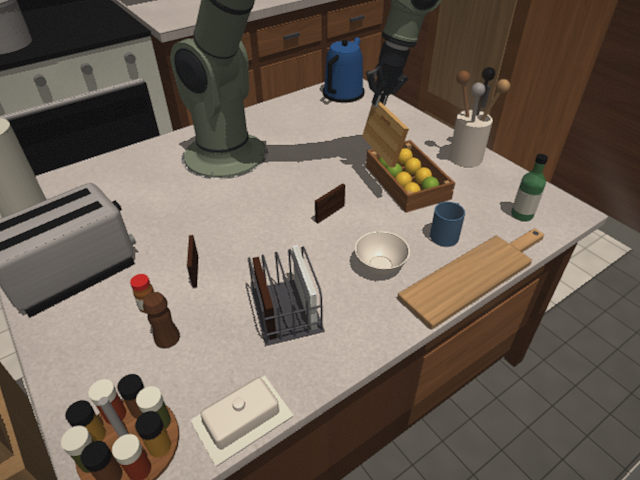

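The board is held clear of the crate at scene pixel (385,130), level with its lean. Next I make it upright and carry it to the front of the rack.

Request:
play_rows(plan=[[[0, 0, 0], [-0.44, 0.03, 0.18], 1], [[0, 0, 0], [-0.44, 0.03, 0.18], 1], [[0, 0, 0], [-0.44, 0.03, 0.18], 1], [[0, 0, 0], [-0.44, 0.03, 0.18], 1], [[-0.5, -0.5, 0], [0, 0, 0], 1], [[-0.87, -0.9, 0], [0, 0, 0], 1], [[-0.87, -0.9, 0], [0, 0, 0], 1], [[-0.87, -0.9, 0], [0, 0, 0], 1], [[-0.87, -0.9, 0], [0, 0, 0], 1], [[-0.87, -0.9, 0], [0, 0, 0], 1], [[-0.87, -0.9, 0], [0, 0, 0], 1], [[-0.87, -0.9, 0], [0, 0, 0], 1], [[-0.87, -0.9, 0], [0, 0, 0], 1], [[-0.4, -0.9, 0], [0, 0, 0], 1], [[0, -0.9, 0], [0, 0, 0], 1], [[0, -0.9, 0], [0, 0, 0], 1], [[0, -0.9, 0], [0, 0, 0], 1], [[0, -0.9, 0], [0, 0, 0], 1], [[0, -0.9, 0], [0, 0, 0], 1], [[0, -0.9, 0], [0, 0, 0], 1]])

```text
clock: 12.4
position: [0.4559, -0.0695, 0.2237]
tool_rot: [-3.138, -0.005, 2.811]
force: [0.7, 0.4, -2.8]
grip_width: 0.0133
finger_force: 98.1
```

Request:
play_rows(plan=[[[0, -0.9, 0], [0, 0, 0], 1], [[0, -0.9, 0], [0, 0, 0], 1], [[0, -0.4, 0], [0, 0, 0], 1], [[0, 0, 0], [0, 0, 0], 1], [[0, 0, 0], [0, 0, 0], 1]])

```text
clock: 13.02
position: [0.4391, -0.1192, 0.2241]
tool_rot: [-3.139, -0.003, 2.811]
force: [1.2, 0.4, -2.2]
grip_width: 0.013
finger_force: 98.1
```

```bash
cat > look.py <<'E'
from h import *
import sys
np.set_printoptions(precision=4,suppress=True)
R,ax,k,up=tgt(RY,0); M=np.stack([ax,k,up],1)
s=bot.observe(); print(s["clock"],s["position"],s["tool_rot"],"tcp in rack",(s["position"]-RC)@M,"finger",s["finger_force"],"F",s["force"])
for c in ["top","scene","wrist"]:
    f=grab_frame(c); save(f,sys.argv[1]+"_"+c+".png"); np.savez(c+"_last.npz",**f)
    for r in regions_of("bamboo_board",c)[:2]:
        m=r["mask"]
        if c=="wrist":
            K=f["camera_matrix"]; v,u=np.nonzero(m&(f["depth"]>0)); z=f["depth"][v,u]
            x=(u-K[0,2])/K[0,0]; y=(v-K[1,2])/K[1,1]; th=np.hypot(x,y)+1e-9; q=np.tan(th)/th
            P=(np.stack([x*q*z,y*q*z,z],1)-f["t"])@f["R"]
        else: P,_,_=pts(f,m)
        L=(P-RC)@M
        print(c,round(r["p"],2),len(L),"rack frame pct2/50/98",np.percentile(L,[2,50,98],axis=0).tolist())
        zt=np.percentile(L[:,2],97); T=L[L[:,2]>zt-.012]
        T=T[abs(T[:,1]-np.median(T[:,1]))<.014]
        if len(T)>30:
            A=np.polyfit(T[:,0],T[:,1],1); B=np.polyfit(T[:,0],T[:,2],1)
            print("   top edge n",len(T),"yaw err deg",np.degrees(np.arctan(A[0])),"y mid",np.median(T[:,1]),np.percentile(T[:,1],[3,97]),"pitch deg",np.degrees(np.arctan(B[0])),"ztop",np.median(T[:,2]),"x",np.percentile(T[:,0],[1,99]))
E
python3 look.py p3
```

```text
13.025 [ 0.4391 -0.1192  0.2241] [-3.1393 -0.0028  2.8114] tcp in rack [-0.2705 -0.0096  0.2241] finger 98.08537602424622 F [ 1.1646  0.3523 -2.152 ]
top 0.84 707 rack frame pct2/50/98 [[-0.2263975910317311, -0.014692764251873418, 0.13819192313394438], [-0.17000326055117795, -0.0021926537526576807, 0.24490716579130736], [-0.11578870118866211, 0.0007168762912958822, 0.24976561016915547]]
   top edge n 442 yaw err deg -0.5374773024363518 y mid -0.007055933858524698 [-0.0147 -0.    ] pitch deg -0.3900299874469214 ztop 0.2465542898619316 x [-0.2245 -0.1144]
scene 0.84 899 rack frame pct2/50/98 [[-0.29093289385288595, -0.01998098885103078, 0.12692845353296836], [-0.15796436658323687, -0.015383381771488961, 0.21686401136985772], [-0.10959578130094944, -0.0024824487744701594, 0.24858410217160476]]
   top edge n 347 yaw err deg -0.07261149866157891 y mid -0.012152531980617848 [-0.0199 -0.0045] pitch deg -0.9196665698702645 ztop 0.2462999268395088 x [-0.2838 -0.1094]
scene 0.59 2644 rack frame pct2/50/98 [[-0.08655105135771408, -0.06886566273749178, -0.00022518067461073713], [0.03711244207133672, -0.003870783197098241, 0.00604894206575292], [0.08670522196400059, 0.0615061469715571, 0.1341031226844708]]
   top edge n 69 yaw err deg 0.6268017524080413 y mid -0.03408922791087221 [-0.0359 -0.0315] pitch deg -1.421122072639671 ztop 0.13216792417658532 x [-0.0556  0.0795]
wrist 0.69 7032 rack frame pct2/50/98 [[-0.292660220076413, -0.017633559996346245, 0.13968663430005562], [-0.2771130277715484, -0.010034470569531133, 0.24706403360426812], [-0.22588210335185, -0.002526632485521695, 0.24882938497497328]]
   top edge n 5239 yaw err deg 0.057101036058542116 y mid -0.010238605423219853 [-0.0172 -0.0031] pitch deg 0.9411270716356976 ztop 0.2473704569354056 x [-0.2919 -0.225 ]
```

Request:
play_rows(plan=[[[0, -0.26, 0.5], [0, 0, 0], 1], [[0, 0, 0.8], [0, 0, 0], 1], [[0, 0, 0.8], [0, 0, 0], 1], [[0, 0, 0.8], [0, 0, 0], 1], [[0, 0, 0.8], [0, 0, 0], 1], [[0, 0, 0.6], [0, 0, 0], 1], [[0, 0, 0.3], [0, 0, 0], 1], [[0, 0, 0], [0, 0, 0], 1], [[0, 0, 0], [0, 0, 0], 1]])

```text
clock: 14.45
position: [0.4367, -0.1263, 0.1096]
tool_rot: [-3.139, -0.002, 2.81]
force: [0.6, 0.4, -2.0]
grip_width: 0.0134
finger_force: 98.0
```

```bash
python3 look.py p4; python3 -c "
import cv2
a=cv2.imread('pics/p4_scene.png')[170:350,180:380];b=cv2.imread('pics/p4_top.png')[160:360,310:450]
a=cv2.resize(a,(480,432),interpolation=2);b=cv2.resize(b,(302,432),interpolation=2);cv2.imwrite('pics/c4.png',cv2.hconcat([a,b]))"
```

```text
14.45 [ 0.4367 -0.1263  0.1096] [-3.1391 -0.0018  2.8104] tcp in rack [-0.2704 -0.017   0.1096] finger 98.04378032684326 F [ 0.5506  0.4133 -1.9662]
top 0.6 632 rack frame pct2/50/98 [[-0.22733084197190362, -0.023336901723617264, -0.0005162625673477212], [-0.16972295524659342, -0.009750794811426568, 0.13023941471837247], [-0.11405966339666566, -0.00677712286091482, 0.13623944597166035]]
   top edge n 376 yaw err deg 0.10830708812365746 y mid -0.015176252891540825 [-0.0231 -0.0077] pitch deg -0.11159663253996774 ztop 0.13213149334772317 x [-0.2242 -0.1135]
scene 0.71 697 rack frame pct2/50/98 [[-0.28742568017195497, -0.027793462224248347, 0.009715080160714004], [-0.17150550438812698, -0.02213194384438671, 0.11833425127868111], [-0.10938457238814686, -0.011045647466004617, 0.13478969264980206]]
   top edge n 333 yaw err deg -0.6110932046623558 y mid -0.019883817104090453 [-0.0275 -0.0121] pitch deg -0.7433828217295522 ztop 0.13180865497118216 x [-0.2883 -0.0592]
wrist 0.97 6876 rack frame pct2/50/98 [[-0.2926797467771931, -0.024974665164577754, 0.025095957798568668], [-0.27823607154175856, -0.017661970080569217, 0.13244141588810737], [-0.22699593219345654, -0.01010146156217535, 0.13399958610064444]]
   top edge n 5111 yaw err deg 0.009119262549608481 y mid -0.017669777896169137 [-0.0246 -0.0106] pitch deg 1.061456911485378 ztop 0.1327341948396188 x [-0.292  -0.2254]
```

View pics/c4.png

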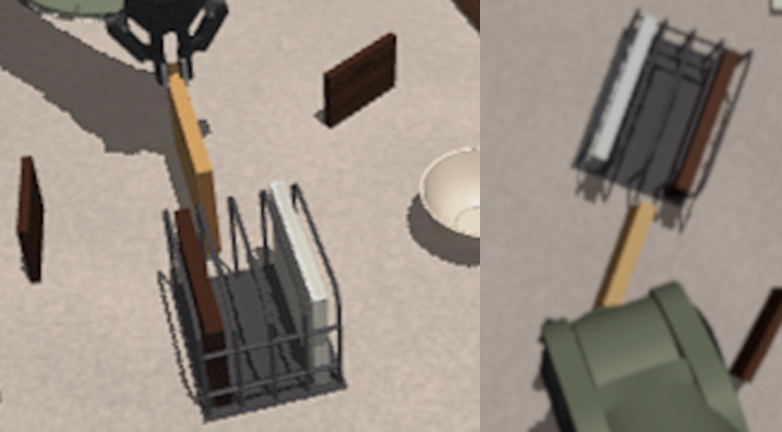

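The crop shows the board upright in front of the slot next to the dark board (board end at about (645,205), dark board at (715,120) in the crop). I'm shifting it 1.5 mm and starting in.

Request:
play_rows(plan=[[[0, 0.06, 0], [0, 0, 0], 1], [[-0.4, 0, 0], [0, 0, 0], 1], [[-0.5, 0, 0], [0, 0, 0], 1], [[-0.5, 0, 0], [0, 0, 0], 1], [[-0.5, 0, 0], [0, 0, 0], 1]])

```text
clock: 15.38
position: [0.4828, -0.1406, 0.1089]
tool_rot: [-3.139, -0.003, 2.81]
force: [0.3, -0.4, -2.1]
grip_width: 0.0129
finger_force: 98.0
```

Request:
play_rows(plan=[[[-0.6, 0, 0], [0, 0, 0], 1], [[-0.6, 0, 0], [0, 0, 0], 1], [[-0.6, 0, 0], [0, 0, 0], 1], [[-0.6, 0, 0], [0, 0, 0], 1]])

```text
clock: 15.88
position: [0.5395, -0.1602, 0.1088]
tool_rot: [-3.139, -0.003, 2.81]
force: [0.4, 0.2, -2.3]
grip_width: 0.0134
finger_force: 98.0
```

Request:
play_rows(plan=[[[-0.6, 0, 0], [0, 0, 0], 1], [[-0.6, 0, 0], [0, 0, 0], 1], [[-0.6, 0, 0], [0, 0, 0], 1], [[-0.5, 0, 0], [0, 0, 0], 1], [[0, 0, 0], [0, 0, 0], 1], [[0, 0, 0], [0, 0, 0], 1]])

```text
clock: 16.62
position: [0.5925, -0.1783, 0.1086]
tool_rot: [-3.139, -0.003, 2.811]
force: [-0.1, -0.5, -2.0]
grip_width: 0.0129
finger_force: 98.1
```

```bash
python3 look.py p5
```

```text
16.625 [ 0.5925 -0.1783  0.1086] [-3.139  -0.0031  2.8106] tcp in rack [-0.1062 -0.0152  0.1086] finger 98.09756398200989 F [-0.0712 -0.5231 -2.031 ]
top 0.76 163 rack frame pct2/50/98 [[-0.09535965894027913, -0.019782923031020052, 0.06914634149828655], [0.026516387180994246, -0.010482246950257797, 0.13030145920839203], [0.04988578975886717, -0.005121329531247778, 0.13523831472816353]]
   top edge n 132 yaw err deg -2.7486735783014336 y mid -0.012201654842574397 [-0.0197 -0.0057] pitch deg -1.0842877394452188 ztop 0.13086715778421182 x [0.0033 0.0501]
top 0.66 2416 rack frame pct2/50/98 [[-0.13491216102858747, 0.21336537369327505, 0.0018067038202764488], [-0.06958048481468909, 0.2783230759384282, 0.023542098696055655], [-0.012933624656090157, 0.3336857857268425, 0.06063548944028289]]
   top edge n 70 yaw err deg -0.15315532644252638 y mid 0.2859443250481556 [0.2718 0.2979] pitch deg 0.08182310197069785 ztop 0.05648528515042933 x [-0.1425 -0.0078]
scene 0.94 665 rack frame pct2/50/98 [[-0.10921185747358227, -0.02568213295042203, 0.025813530431398037], [0.013526456426106781, -0.0194753
[... 394 characters left out ...]
01267, -0.0020576354968647307, 0.007515283232041269], [0.08674543852496455, 0.06371787646577869, 0.1348232776250912]]
   top edge n 118 yaw err deg -0.2049664501202721 y mid -0.002113540853603073 [-0.0095  0.0002] pitch deg -1.6236741337835292 ztop 0.13260848731742364 x [-0.0617  0.079 ]
wrist 0.8 7013 rack frame pct2/50/98 [[-0.12817778169091382, -0.023150437803409158, 0.021620604177070155], [-0.1135615532887609, -0.015519546425480198, 0.1317176828007126], [-0.06185356662088622, -0.007960006808023938, 0.13328954431771098]]
   top edge n 5214 yaw err deg 0.021123501403992707 y mid -0.015792180842431926 [-0.0227 -0.0085] pitch deg 1.070735414288917 ztop 0.13202526749306304 x [-0.1275 -0.0607]
```

Request:
play_rows(plan=[[[0, 0, 0.05], [0, 0, 0], 1], [[0, 0, 0.05], [0, 0, 0], 1], [[0, 0, 0.04], [0, 0, 0], 1], [[0, 0, 0], [0, 0, 0], 1]])

```text
clock: 17.42
position: [0.5929, -0.1785, 0.1051]
tool_rot: [-3.139, -0.003, 2.81]
force: [0.2, 0.6, -2.4]
grip_width: 0.0132
finger_force: 98.1
```

Request:
play_rows(plan=[[[0, 0, 0.04], [0, 0, 0], 1], [[0, 0, 0], [0, 0, 0], 1]])

```text
clock: 17.68
position: [0.5928, -0.1785, 0.1042]
tool_rot: [-3.139, -0.003, 2.81]
force: [-0.2, 0.4, -2.4]
grip_width: 0.0133
finger_force: 98.1
```

Request:
play_rows(plan=[[[0, 0, 0.04], [0, 0, 0], 1], [[0, 0, 0], [0, 0, 0], 1]])

```text
clock: 17.92
position: [0.5929, -0.1785, 0.1032]
tool_rot: [-3.139, -0.002, 2.81]
force: [0.2, 0.6, -2.5]
grip_width: 0.0133
finger_force: 98.1
```

Request:
play_rows(plan=[[[0, 0, 0.04], [0, 0, 0], 1], [[0, 0, 0], [0, 0, 0], 1]])

```text
clock: 18.18
position: [0.5929, -0.1785, 0.1022]
tool_rot: [-3.139, -0.003, 2.81]
force: [-0.3, -0.4, -0.2]
grip_width: 0.013
finger_force: 98.3
```

Request:
play_rows(plan=[[[0, 0, 0.04], [0, 0, 0], 1], [[0, 0, 0], [0, 0, 0], 1]])

```text
clock: 18.42
position: [0.593, -0.1782, 0.1019]
tool_rot: [-3.139, -0.002, 2.811]
force: [-5.6, 0.7, 9.2]
grip_width: 0.0128
finger_force: 99.7
```

Request:
play_rows(plan=[[[0, 0, 0], [0, 0, 0], 0.4], [[0, 0, 0], [0, 0, 0], 0.2], [[0, 0, 0], [0, 0, 0], 0], [[0, 0, 0], [0, 0, 0], -0.2], [[0, 0, 0], [0, 0, 0], -0.2], [[0, 0, -0.4], [0, 0, 0], -0.2], [[0, 0, -0.8], [0, 0, 0], -0.2], [[0, 0, -0.9], [0, 0, 0], -0.2], [[0, 0, -0.9], [0, 0, 0], -0.2], [[0.8, 0, 0], [0, 0, 0], 0.5], [[0.9, 0, 0], [0, 0, 0], 1], [[0.9, 0, 0], [0, 0, 0], 1], [[0, 0, 0], [0, 0, 0], 1]], newtons=60)

```text
clock: 20.05
position: [0.5311, -0.1572, 0.178]
tool_rot: [-3.138, -0.001, 2.811]
force: [1.1, -0.4, -0.9]
grip_width: -0.0
finger_force: 0.0
```

```bash
python3 look.py p6
```

```text
20.05 [ 0.5311 -0.1572  0.178 ] [-3.1383 -0.0013  2.8107] tcp in rack [-0.1711 -0.0153  0.178 ] finger 0.0 F [ 1.0582 -0.3555 -0.9317]
top 0.58 509 rack frame pct2/50/98 [[-0.0834351531811321, 0.0434593071089118, 0.005539615041204708], [-0.0022399955790268038, 0.0515141258917887, 0.12467813082819214], [0.07330539112833413, 0.056578672765974704, 0.12944365718252857]]
   top edge n 396 yaw err deg -0.28608819583522155 y mid 0.05023369257289838 [0.0436 0.0564] pitch deg 0.06812081225480657 ztop 0.12551741574751174 x [-0.0827  0.0721]
top 0.56 523 rack frame pct2/50/98 [[-0.07665307599264551, -0.02141563313771819, 0.07421958428838947], [-0.01302651655330013, -0.01089124689874276, 0.12494489629570354], [0.05071562690950263, -0.00013055052451917712, 0.13275563102473875]]
   top edge n 422 yaw err deg -0.3837432940001829 y mid -0.012427871375569345 [-0.0206 -0.0003] pitch deg 0.06509021895243954 ztop 0.12541778099002882 x [-0.078   0.0509]
scene 0.55 708 rack frame pct2/50/98 [[-0.11773124826838145, -0.024729292855811633, 0.017901426794280532], [0.0060686588739493445, -0.018340215428450154,
[... 380 characters left out ...]
79407, -0.00382757145649095, 0.006975546268686579], [0.08653011638128297, 0.06255454809889277, 0.13436241144066777]]
   top edge n 108 yaw err deg -0.13528396785377514 y mid -0.033953799398806134 [-0.0361 -0.0315] pitch deg -1.5942037323162763 ztop 0.13301338846253669 x [-0.0552  0.0803]
wrist 0.96 921 rack frame pct2/50/98 [[-0.1607369814841778, -0.023003835867841174, -0.0008735004934875074], [-0.1266922219929085, -0.015202198382775116, 0.057191022557508284], [-0.05547300163527506, -0.007165051495776968, 0.23426628656464438]]
   top edge n 347 yaw err deg -0.315528582762115 y mid -0.015200859670962269 [-0.0195 -0.0116] pitch deg -47.15022413674688 ztop 0.1252517940244135 x [-0.1732 -0.0543]
```

View pics/p6_wrist.png

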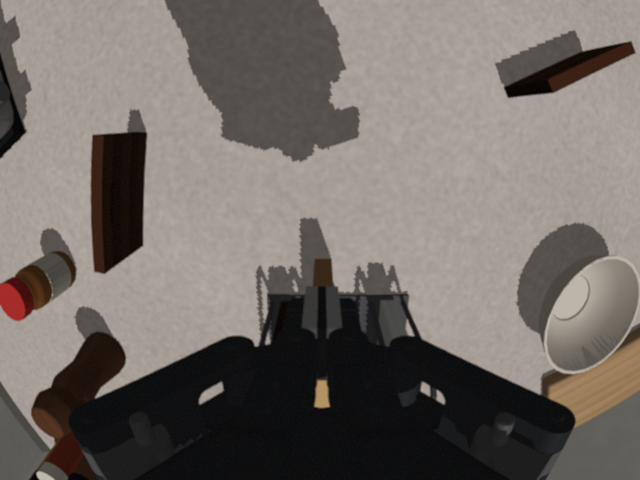

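The wrist view shows the board standing free and upright in the slot, with its end at about (323,270). The jaws are shut in front of it. Next I go down and push.

Request:
play_rows(plan=[[[0, 0, 0.8], [0, 0, 0], 1], [[0, 0, 0.8], [0, 0, 0], 1], [[0, 0, 0.8], [0, 0, 0], 1], [[0, 0, 0.75], [0, 0, 0], 1], [[-0.4, 0, 0], [0, 0, 0], 1], [[-0.4, 0, 0], [0, 0, 0], 1], [[-0.3, 0, 0], [0, 0, 0], 1], [[-0.3, 0, 0], [0, 0, 0], 1], [[-0.2, 0, 0], [0, 0, 0], 1], [[-0.2, 0, 0], [0, 0, 0], 1]])

```text
clock: 21.6
position: [0.5741, -0.172, 0.0976]
tool_rot: [-3.139, -0.003, 2.81]
force: [-4.0, 1.3, 2.3]
grip_width: -0.0
finger_force: 1.5
```

Request:
play_rows(plan=[[[-0.12, 0, 0], [0, 0, 0], 1], [[-0.12, 0, 0], [0, 0, 0], 1]])

```text
clock: 21.85
position: [0.5797, -0.1739, 0.0975]
tool_rot: [-3.139, -0.003, 2.81]
force: [-3.8, 1.8, 3.3]
grip_width: 0.0002
finger_force: 1.7
```

Request:
play_rows(plan=[[[-0.1, 0, 0], [0, 0, 0], 1], [[-0.1, 0, 0], [0, 0, 0], 1]])

```text
clock: 22.1
position: [0.5845, -0.1756, 0.0975]
tool_rot: [-3.139, -0.003, 2.81]
force: [-4.2, 1.1, 3.2]
grip_width: -0.0001
finger_force: 1.8
```

Request:
play_rows(plan=[[[-0.08, 0, 0], [0, 0, 0], 1], [[0, 0, 0], [0, 0, 0], 1]])

```text
clock: 22.35
position: [0.5866, -0.1763, 0.0975]
tool_rot: [-3.139, -0.002, 2.81]
force: [-0.6, -1.2, -0.1]
grip_width: -0.0001
finger_force: 0.0
```

Request:
play_rows(plan=[[[-0.08, 0, 0], [0, 0, 0], 1], [[-0.04, 0, 0], [0, 0, 0], 1]])

```text
clock: 22.6
position: [0.5884, -0.177, 0.0975]
tool_rot: [-3.139, -0.004, 2.81]
force: [-12.4, 4.8, 10.2]
grip_width: 0.0
finger_force: 6.4
```

Request:
play_rows(plan=[[[-0.04, 0, 0], [0, 0, 0], 1], [[-0.04, 0, 0], [0, 0, 0], 1]])

```text
clock: 22.85
position: [0.5885, -0.177, 0.0974]
tool_rot: [-3.138, -0.008, 2.811]
force: [-25.5, 8.2, 21.7]
grip_width: 0.0
finger_force: 14.0
```

The board is against the stop: it no longer moves and the force has risen. I'm backing off and rising.

Request:
play_rows(plan=[[[0.2, 0, 0], [0, 0, 0], 1], [[0.5, 0, 0], [0, 0, 0], 1], [[0.9, 0, 0], [0, 0, 0], 1], [[0.9, 0, 0], [0, 0, 0], 1], [[0.5, 0, -0.8], [0, 0, 0], 1], [[0, 0, -1], [0, 0, 0], 1], [[0, 0, -1], [0, 0, 0], 1], [[0, 0, -1], [0, 0, 0], 1], [[0, 0, -1], [0, 0, 0], 1], [[0, 0, 0], [0, 0, 0], 1], [[0, 0, 0], [0, 0, 0], 1]])

```text
clock: 24.22
position: [0.5199, -0.1533, 0.2172]
tool_rot: [-3.139, -0.003, 2.81]
force: [-0.4, 1.1, -0.6]
grip_width: -0.0001
finger_force: 0.0
```

```bash
python3 look.py p7; python3 - <<'E'
from h import *
for c in ["scene","top"]:
    f=dict(np.load(c+"_last.npz")); g=dict(np.load(c+"0.npz"))
    for r in regions_of("dark_board",c)+regions_of("baking_sheet",c)+regions_of("bowl",c):
        P,_,_=pts(f,r["mask"]); print(c,round(r["p"],2),np.round(r["box"]).tolist(),np.percentile(P,[3,50,97],axis=0).round(3).tolist())
a=cv2.imread('pics/p7_scene.png')[170:350,170:400];cv2.imwrite('pics/c7.png',cv2.resize(a,None,fx=3,fy=3,interpolation=2))
E
```

```text
24.225 [ 0.5199 -0.1533  0.2172] [-3.1387 -0.0028  2.8102] tcp in rack [-0.1829 -0.0153  0.2172] finger 0.0 F [-0.3644  1.0866 -0.5679]
top 0.67 668 rack frame pct2/50/98 [[-0.08847808683723053, -0.02095666145200376, 0.04917485778991523], [-0.00900796407849283, -0.010694044466446777, 0.12496947459295235], [0.0742801615875519, -0.00443796323176405, 0.130988583701952]]
   top edge n 548 yaw err deg 0.10357181996837783 y mid -0.012329010673011185 [-0.0205 -0.0049] pitch deg 0.0471683735585871 ztop 0.12556903437133016 x [-0.0893  0.0764]
scene 0.88 785 rack frame pct2/50/98 [[-0.09430015874768953, -0.02604928226440503, 0.018981945741495473], [0.03102508850275968, -0.01955787356402206, 0.12289285180814534], [0.08198878740738665, -0.009449121081517001, 0.12958320210189886]]
   top edge n 449 yaw err deg -0.0054774118152369974 y mid -0.01732846368951923 [-0.0247 -0.0097] pitch deg -0.3294234250667058 ztop 0.12483562269088465 x [-0.0986  0.0805]
wrist 0.83 383 rack frame pct2/50/98 [[-0.100941140971387, -0.0212907409560535, 0.006622767204078782], [-0.049008973818900015, -0.015380047334919692
[... 885 characters left out ...]
96, 0.099, 0.032], [0.776, 0.143, 0.06]]
scene 0.21 [293.0, 245.0, 315.0, 327.0] [[0.645, -0.186, 0.017], [0.732, -0.165, 0.115], [0.786, -0.133, 0.127]]
top 0.86 [401.0, 183.0, 428.0, 243.0] [[0.622, -0.268, 0.034], [0.685, -0.242, 0.115], [0.752, -0.217, 0.119]]
top 0.5 [484.0, 290.0, 518.0, 308.0] [[0.473, -0.477, 0.017], [0.494, -0.449, 0.091], [0.514, -0.437, 0.098]]
top 0.87 [358.0, 169.0, 394.0, 235.0] [[0.635, -0.179, 0.004], [0.712, -0.15, 0.124], [0.786, -0.122, 0.129]]
top 0.8 [249.0, 173.0, 307.0, 229.0] [[0.658, 0.025, 0.002], [0.722, 0.088, 0.024], [0.775, 0.146, 0.06]]
top 0.62 [401.0, 184.0, 428.0, 245.0] [[0.62, -0.267, 0.097], [0.681, -0.241, 0.115], [0.752, -0.215, 0.119]]
```

View pics/c7.png

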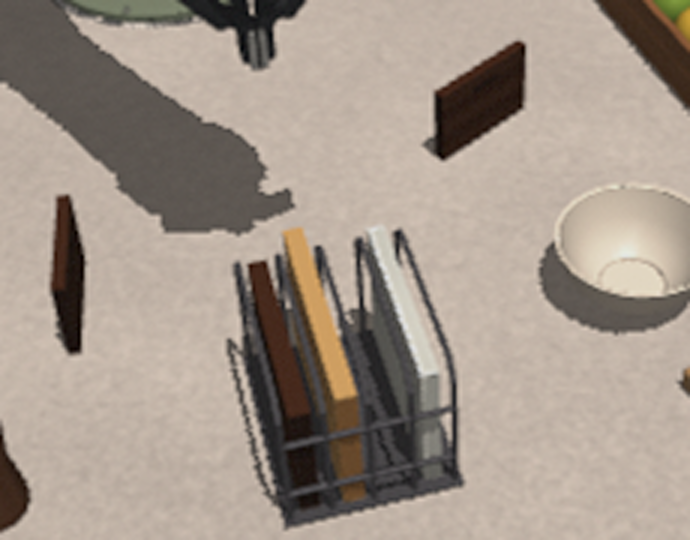

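The crop shows the board upright beside the dark board, its far end against the stop bars at about (345,420). Its near end measures -0.100, which is home, and the other things I re-measured have not moved.

```bash
python3 -c "
from workcell import bot
print(bot.job_done())"
```

```text
the job is handed in; nothing more can be done
None
```

The bamboo board stands on its long edge in the slot beside the dark board, released and pushed home against the stop bars, and I handed the job in at about 24 s with no verdict returned; the dark board, baking sheet and bowl measured where they were.

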